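Start up the label printer after a roll change

TASK

The label printer on the packing bench has just been given a new roll: gently push its open cover down until it is fully shut, without slamming it, then press the round power key at the left end of its front panel (as seen from the robot's side) right down so that it stays in, and last press and let go the wide feed key at the right end. Touch each one lightly and in that order, and never press the pause key in the middle. Pick nothing up, do not shove the printer along the bench, and leave the bottles, the small carton and the tape roll where they stand.

Things in the scene. Friction and masses are not known exactly. Their poses are not given: they have to be found in the camera images.
- printer: desktop label printer standing loose on the bench on rubber feet, 2.4 kg, 290 mm deep (x), 220 mm wide (y), 154 mm high with the cover shut. Light body, dark grey cover; an open roll bay under the cover, and in front of that a narrow sloping panel with three keys. Origin: on the bench, 5 mm behind the middle of its underside; it reaches from x = -150 mm (front) to x = +140 mm (rear). Its x axis points from its front to its rear, y to the left as seen from the front, z up.
- printer_hinge (a point): middle of the cover's hinge line, at the rear of the printer, 130 mm behind the printer's origin and 112 mm above the bench; the hinge line runs along the printer's y
- cover (a joint): angle of the cover (rad): 0 = fully shut (a stop; the outer shell is sprung on the cover's frame and gives a further 3 mm or so at its front edge under 10 N), growing as its front edge rises; it starts open at 0.5 to 0.9. The hinge is stiff: the cover stays where it is left, and moves with about 1 to 2 N pressed down on its front edge
- cover_edge (a point): middle of the cover's upper front edge, on its outer corner: 208 mm in front of the hinge line and 42 mm above it when the cover is shut (154 mm above the bench), and it swings with the cover. The edge is 220 mm long, along the printer's y; with the cover open this edge is its highest part. The cover's flat top runs back from it, its front wall (40 mm high) down from it.
- power_top (a point): middle of the top of the power key: round, 20 mm across, at the left end (+y of the printer) of the panel, 70 mm from the middle key. It stands 7 mm proud of the panel, about 103 mm above the bench. The panel slopes 0.15 rad (9 degrees) down towards the printer's front; keys move square to it. The panel around the keys is rigid. The axes of this point are the panel's: x to the rear, z out of the panel
- power (a joint): how far the power key is pushed in (m): 0 out, 0.0045 fully in. It takes about 2.5 N and stays in where it is left; it counts as on past 0.003
- pause_top (a point): middle of the top of the pause key: round, 20 mm across, same height, in the middle of the panel; not to be pressed
- pause (a joint): how far the pause key is pushed in (m): 0 out, 0.0045 fully in; spring return
- feed_top (a point): middle of the top of the feed key: a wide rounded oblong, 38 mm along the panel by 20 mm, at the right end (-y of the printer), 70 mm from the middle key, same height and travel
- feed (a joint): how far the feed key is pushed in (m): 0 out, 0.0045 fully in. Spring return: about 1.5 N starts it, 4 N holds it fully in; it acts past 0.0025. A push of 5 to 10 N is ample for every part of this job; over 40 N on the printer, its keys or its cover is too rough
- bottle_a: white pill bottle, 48 mm across, 90 mm tall, standing upright beside the printer; origin under its centre. Leave it alone
- bottle_b: another such bottle. Leave it alone
- tape_roll: roll of brown packing tape lying flat, 96 mm across, 48 mm high; origin under its centre. Leave it alone
- carton: small brown carton, 75 x 75 mm, 85 mm high; origin under its centre. Leave it alone

How it is judged:
By the outcome, as a careful person would: the job done as asked, in the order asked, and still so for the second after the job is handed in, with the robot touching nothing.
It also fails if it takes over 51 s, if anything falls off the work surface, if the arm or the gripper's body presses on something with over 40 N, if the wrist force passes 120 N, or if a joint passes its speed limit or range.

ROBOT

A 7-joint arm with a two-finger parallel gripper is mounted at the origin on the work surface. World frame = base frame: x ahead of the robot, y to its left, z up, the work surface at z = 0. Lengths are in m, angles in rad, forces in N, time in s.
With the tool pointing down it reaches from about 0.4 to 0.85 m from the base axis. Payload 10.4 kg.
Tool frame: the origin (TCP) lies at the centre of the arm's flange, where the gripper is bolted on; the fingertips stand 173 mm ahead of it and the grasp point (between the pads) lies 155 mm ahead of it; z points along the fingers, y is the line along which they close (so a half turn about z gives the same grasp; the last joint's range is limited). The gripper opens to 85 mm and grips with 20 to 120 N. Pads are 22 mm wide; open, the fingers measure 114 mm over their backs; the gripper's body (76 mm by 85 mm) begins 54 mm behind the grasp point. The pads swing forward as they close: fully open they stand 13 mm farther back than shut.
Start: joints at [-1.138, 0.332, -0.065, 1.46, 0.022, 1.35, -0.088], TCP at [0.275, 0.561, 0.405] pointing down, gripper open.
Joint ranges: [-2.6, 2.6], [-0.5, 2.12], [-1.47, 1.34], [0.16, 2.42], [-1.27, 4.41], [0.06, 2.06], [-2.6, 2.6]. Speed limits (rad/s): [2.22, 2.22, 2.79, 2.79, 3.14, 3.14, 3.14].

INTERFACE

Orientations are given as a unit quaternion [x, y, z, w].
In Python, from workcell import manip, viewer, finder gives the robot as it stands.
- The arm moves only by the tool arm_command, never from a script. Its argument "plan" is a list of rows, each an object with "dp": the shift along the tool's x, y, z in mm, a list of three; "spin": the turn about the tool's z in rad. A call has 1 to 5 rows; each row shifts and turns the commanded pose from where the row before left it, along the tool's axes as they then stand; what a row does not reach is not made up. A row lasts 1/10 s, in which the tool goes at most 50 mm and 8.59 degrees, less where a joint would pass 70% of its speed; a pose out of reach is approached as far as the arm can. A call is refused whole if a number of a shift passes 50 or a number of a turn 0.15, either way. A call with a gripper value outside its range is refused whole. "grip" is the closure, from -1 (fully open) to 1 (shut), set as the call begins (left out, the last holds). The fingers move at their own pace and stop on an object; "newtons" is the grip in N (left out, the last holds). Time passes only in rows, so rows that do not move let the fingers close. It gives the time, the measured TCP pose, the force, the opening and the grip force at its end, in the units of the state.
- manip.get_obs(): the state, without advancing time (a new reading comes with each control period).
- viewer.camera(name): name is "side" or "top"; returns the picture (384x512x3 uint8, blue, green, red); there is no depth.
- viewer.camera_params(name): a dict with "vertical_fov" (degrees; the focal length in pixels is half the picture's height over the tangent of half this angle, whatever the lens; pixels are square), "cx", "cy" (the principal point, pixels), "R" (3x3) and "t" (3): a world point X has camera coordinates R X + t. Camera axes: x right, y down, z forward; pixel columns grow to the right and rows downward; lengths in m; the calibration is good to about 2 mm. A picture is of the moment at which its call begins. camera_params takes no time and is no camera call.
- manip.hand_in(): hands the job in; it is judged then, once.
Trained networks look in the newest picture that a camera, given by its name, has taken for a name from the list of things; names that differ only in an ending like _2 or _b are one class to them, and where a whole thing is asked for, a point or a joint stands for the part that bears it (a point fixed in the world has none). Each returns a list of dicts, best first, with "score" (0 to 1); they miss things now and then, are a little off and sometimes report something else, mostly with a low value. They report only what shows in the picture. A call takes as long as a camera call.
- finder.find_in(camera, thing): "position" ([x, y, z] in m, in world coordinates, good to about 4 mm: the middle of the surface that is visible of it).
The state is a dict: "clock": time; "joint_pos": joint angles; "joint_velocities": joint speeds; "tau": joint torques, N m; "position": TCP position; "ee_rot": TCP orientation; "ft_force": force on the tool from outside, world axes, zero at the start; "torque": the same for the moment, N m; "grip_width": opening from 0.0 (shut) to 1.0 (fully open); "grasp_force": force on a finger pad.
Only numpy, scipy, OpenCV 4.12 (cv2) and the standard library are available. Lean on these libraries where they do the work, as an engineer would, in place of code of your own. Each camera call takes 0.05 s, during which the arm holds its last target. There are 200 camera calls.

## Working session

There is one attempt and no reset: what is moved stays moved. The work goes in short steps, Python scripts to look and compute and a tool call to move; the robot and the scene stay as the last step left them, time stands still between calls to the robot, and variables do not carry over. Pictures are saved under pics/ and viewed, at most 10 in all, crops included, and the job is handed in when it is done.

Besides the shell and the picture viewer there is one more tool, called after ">>>" by a JSON object that holds its "name" and its "arguments". arm_command: Moves the arm, as the interface text tells. Its arguments: {"type":"object","properties":{"plan":{"type":"array","items":{"type":"object","properties":{"dp":{"type":"array","items":{"type":"number"}},"spin":{"type":"number"}}}},"grip":{"type":"number"},"newtons":{"type":"number"}},"required":["plan"]}

```bash
mkdir -p pics; cat > h.py <<'E'
import numpy as np, cv2
from workcell import manip, viewer, finder
def proj(c,X):
    p=viewer.camera_params(c); f=192/np.tan(np.radians(p["vertical_fov"])/2)
    q=np.array(p["R"])@np.array(X)+np.array(p["t"]); return [p["cx"]+f*q[0]/q[2],p["cy"]+f*q[1]/q[2]]
E
python3 - <<'E'
from h import *
a=[viewer.camera(c) for c in("side","top")]
for c,i in zip(("side","top"),a): cv2.imwrite(f"pics/{c}0.png",i)
print(manip.get_obs())
for c in("side","top"):
    p=viewer.camera_params(c);print(c,p["vertical_fov"],-np.array(p["R"]).T@np.array(p["t"]))
    for n in("power_top","pause_top","feed_top","cover_edge","printer_hinge","printer"):
        r=finder.find_in(c,n);print(c,n,[(np.round(d["position"],3).tolist(),round(d["score"],2)) for d in r[:3]])
E
```

```text
{'clock': 0.1, 'joint_pos': array([-1.13761565,  0.33279322, -0.06469373,  1.46085159,  0.02159796,
        1.34985389, -0.08851525]), 'joint_velocities': array([ 1.67546058e-04, -8.62039107e-04,  5.19887464e-05, -1.80004369e-03,
       -2.42166034e-04,  1.05032030e-03, -1.23387118e-03]), 'tau': array([ 5.83656092e-04, -6.26742840e+01,  4.84068948e-02, -3.92431319e+01,
        1.62834674e-02,  7.05163489e-03, -5.49827678e-05]), 'position': array([0.27505059, 0.56110374, 0.40400772]), 'ee_rot': array([ 2.25924104e-01,  9.74144719e-01, -5.95181587e-04, -1.10829514e-04]), 'ft_force': array([ 0.05859452, -0.14095272,  0.05227931]), 'torque': array([ 0.00812294, -0.00571222,  0.00288119]), 'grasp_force': 0.0, 'grip_width': 0.9988060357111124}
side 56.97257208319726 [ 0.36544971 -0.46304967  0.54507068]
side power_top []
side pause_top []
side feed_top [([0.499, 0.006, 0.109], 0.54)]
side cover_edge [([0.628, -0.016, 0.259], 0.7)]
side printer_hinge [([0.612, 0.023, 0.096], 0.64)]
side printer [([0.613, 0.026, 0.097], 0.96)]
top 46.53917857447759 [0.41935204 0.07476616 1.06380983]
top power_top [([0.564, 0.299, 0.088], 0.53), ([0.491, 0.151, 0.104], 0.46)]
top pause_top [([0.662, 0.09, 0.252], 0.44), ([0.494, 0.085, 0.101], 0.38)]
top feed_top [([0.497, 0.014, 0.1], 0.57)]
top cover_edge [([0.655, 0.09, 0.251], 0.96)]
top printer_hinge [([0.611, 0.09, 0.127], 0.97)]
top printer [([0.614, 0.086, 0.128], 0.77)]
```

View pics/side0.png

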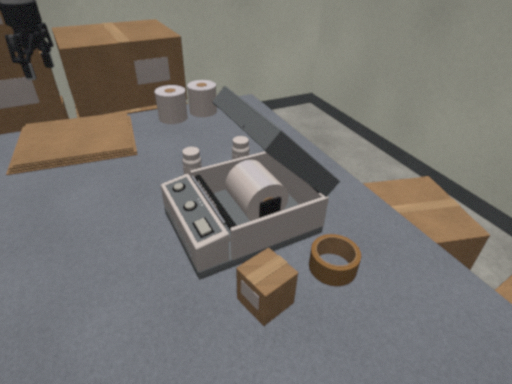

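View pics/top0.png

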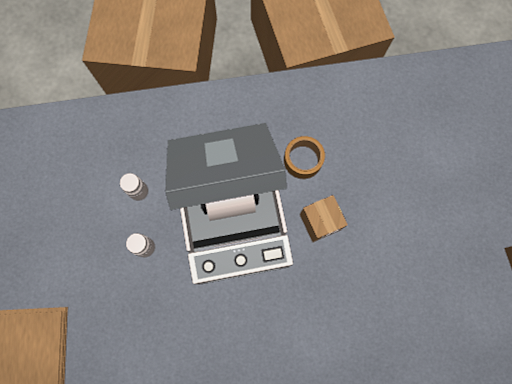

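The side view shows the keys at about (179,187), (190,205) and (203,227). In the top view they are at (208,267), (241,260) and (272,255), and the open cover's upper front edge runs roughly from (166,190) to (282,173). Next I'll enlarge this to fit the printer pose and cover angle.

```bash
python3 - <<'E'
import cv2,numpy as np
t=cv2.imread("pics/top0.png")[120:290,150:300];s=cv2.imread("pics/side0.png")[80:270,155:345]
t=cv2.resize(t,None,fx=2.5,fy=2.5,interpolation=2);s=cv2.resize(s,None,fx=2.2,fy=2.2,interpolation=2)
c=np.zeros((430,800,3),np.uint8);c[:t.shape[0],:t.shape[1]]=t;c[:s.shape[0],380:380+s.shape[1]]=s
cv2.imwrite("pics/z0.png",c)
E
cat > fit.py <<'E'
from h import *
from scipy.optimize import least_squares
def W(v,P):
    c,s=np.cos(v[2]),np.sin(v[2]); return [v[0]+c*P[0]-s*P[1],v[1]+s*P[0]+c*P[1],P[2]]
def edge(th,y,dx=208,dz=42): return [.130-(dx*np.cos(th)-dz*np.sin(th))/1000,y,.112+(dx*np.sin(th)+dz*np.cos(th))/1000]
E
```

```text
(no output)
```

View pics/z0.png

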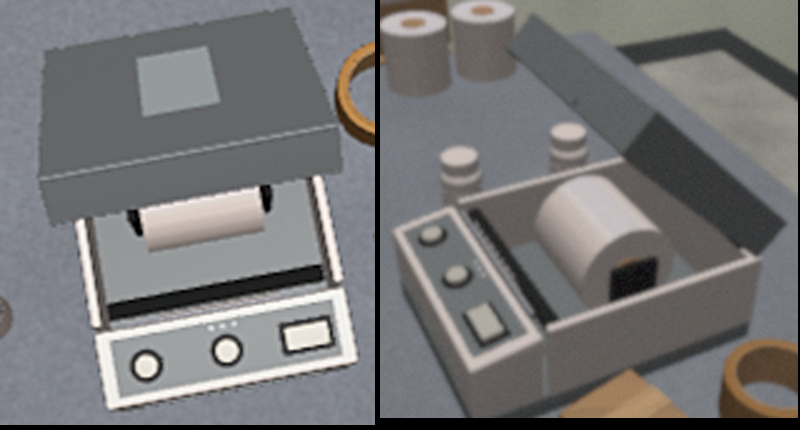

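The enlargement gives the key centres. The cover's upper edge ends are at top (166,192) and (284.4,172), and side (223,87) and (280,131).

```bash
cat >> fit.py <<'E'
obs=[]
top=[(208.4,266.4),(240.4,260),(272.4,254)];side=[(178.6,185.9),(190,204.5),(203.2,226.8)]
def res(v):
    r=[]
    for i,y in enumerate((.07,0,-.07)):
        X=W(v,[v[4],y,.103]); r+=[np.subtract(proj("top",X),top[i]),np.subtract(proj("side",X),side[i])]
    for y,a,b in((.11,(166,192.4),(223,86.8)),(-.11,(284.4,172),(280,131.4))):
        X=W(v,edge(v[3],y)); r+=[np.subtract(proj("top",X),a),np.subtract(proj("side",X),b)]
    X=W(v,edge(v[3],.11,208,2)); r+=[np.subtract(proj("top",X),(170,209))]
    return np.ravel(r)
def fit(): return least_squares(res,[.61,.09,.1,.7,-.115],loss="soft_l1")
E
python3 - <<'E'
from fit import *
f=fit();v=f.x;print(v.round(4));print(res(v).reshape(-1,2).round(1).tolist())
for y in(.07,0,-.07):print(np.round(W(v,[v[4],y,.103]),4))
print("hinge",np.round(W(v,[.13,0,.112]),4))
o=manip.get_obs();q=o["ee_rot"]
from scipy.spatial.transform import Rotation as R
M=R.from_quat(q).as_matrix();print(M.round(3))
ang=np.arctan2(M[1,1],M[0,1]);print("spin needed",-(np.pi/2+v[2]-ang))
for th in np.arange(v[3],-.01,-.1):print(round(th,2),np.round(W(v,edge(th,0)),4))
for n in("bottle_a","tape_roll","carton"):print(n,[(np.round(d["position"],3).tolist(),round(d["score"],2)) for d in finder.find_in("top",n)[:2]])
E
```

```text
[ 0.6205  0.0876  0.0463  0.7358 -0.1256]
[[0.2, -0.8], [-1.2, -0.7], [0.6, -0.8], [-1.2, -0.8], [0.7, -1.1], [-1.2, -1.9], [-0.6, -0.5], [-0.3, 0.1], [0.8, -2.8], [-0.6, 0.3], [0.5, 0.4]]
[0.4918 0.1517 0.103 ]
[0.495  0.0818 0.103 ]
[0.4982 0.0119 0.103 ]
hinge [0.7503 0.0936 0.112 ]
[[-0.898  0.44   0.   ]
 [ 0.44   0.898  0.   ]
 [ 0.     0.    -1.   ]]
spin needed -0.5020324957257443
0.74 [0.6245 0.0878 0.2827]
0.64 [0.6081 0.087  0.2693]
0.54 [0.5931 0.0863 0.2543]
0.44 [0.5797 0.0857 0.2379]
0.34 [0.568  0.0852 0.2202]
0.24 [0.5581 0.0847 0.2014]
0.14 [0.5501 0.0843 0.1818]
0.04 [0.5442 0.0841 0.1614]
bottle_a [([0.565, 0.297, 0.09], 0.65), ([0.698, 0.3, 0.084], 0.6)]
tape_roll [([0.724, -0.104, 0.046], 0.67)]
carton [([0.562, -0.11, 0.084], 0.76), ([0.494, 0.085, 0.101], 0.33)]
```

>>> {"name": "arm_command", "arguments": {"plan": [{"dp": [0, 0, -20], "spin": -0.1}, {"dp": [0, 0, -20], "spin": -0.1}, {"dp": [0, 0, -20], "spin": -0.1}, {"dp": [0, 0, -20], "spin": -0.1}, {"dp": [0, 0, 0], "spin": -0.102}], "grip": 1, "newtons": 20}}

```text
clock: 1.35
position: [0.2751, 0.5614, 0.488]
ee_rot: [-0.025, 1.0, 0.002, 0.001]
ft_force: [-0.5, 0.3, 0.1]
grip_width: 0.145
grasp_force: 0.0
```

>>> {"name": "arm_command", "arguments": {"plan": [{"dp": [-22, -33, 0]}, {"dp": [-22, -33, 0]}, {"dp": [-22, -33, 0]}, {"dp": [-22, -33, 0]}, {"dp": [-22, -33, 0]}]}}

```text
invalid input at $.plan[0]: expected keys dp, spin
```

>>> {"name": "arm_command", "arguments": {"plan": [{"dp": [-22, -33, 0]}, {"dp": [-22, -33, 0]}, {"dp": [-22, -33, 0]}, {"dp": [-22, -33, 0]}, {"dp": [-22, -33, 0]}]}}

```text
invalid input at $.plan[0]: expected keys dp, spin
```

>>> {"name": "arm_command", "arguments": {"plan": [{"dp": [-22, -33, 0], "spin": 0}, {"dp": [-22, -33, 0], "spin": 0}, {"dp": [-22, -33, 0], "spin": 0}, {"dp": [-22, -33, 0], "spin": 0}, {"dp": [-22, -33, 0], "spin": 0}]}}

```text
clock: 1.85
position: [0.3934, 0.4, 0.4849]
ee_rot: [-0.023, 1.0, 0.0, 0.0]
ft_force: [0.7, 0.7, 0.1]
grip_width: 0.006
grasp_force: 0.0
```

>>> {"name": "arm_command", "arguments": {"plan": [{"dp": [-22, -33, 0], "spin": 0}, {"dp": [-22, -33, 0], "spin": 0}, {"dp": [-22, -33, 0], "spin": 0}, {"dp": [-22, -33, 0], "spin": 0}, {"dp": [-22, -33, 0], "spin": 0}]}}

```text
clock: 2.35
position: [0.5108, 0.2402, 0.4849]
ee_rot: [-0.023, 1.0, 0.0, 0.0]
ft_force: [0.6, 0.7, 0.3]
grip_width: 0.0
grasp_force: 0.0
```

>>> {"name": "arm_command", "arguments": {"plan": [{"dp": [-22, -31, 0], "spin": 0}, {"dp": [-22, -31, 0], "spin": 0}, {"dp": [-22, -31, 0], "spin": 0}, {"dp": [-22, -31, 0], "spin": 0}, {"dp": [-22, -31, 0], "spin": 0}]}}

```text
clock: 2.85
position: [0.6279, 0.0907, 0.4848]
ee_rot: [-0.023, 1.0, 0.0, 0.0]
ft_force: [0.5, -0.6, 1.0]
grip_width: 0.003
grasp_force: 0.0
```

```bash
python3 - <<'E'
from fit import *
s=viewer.camera("side");t=viewer.camera("top");o=manip.get_obs();print(o["position"],o["ft_force"])
v=fit().x
p=o["position"];tip=[p[0],p[1],p[2]-.173]
for c,i in(("side",s),("top",t)):
    for X,k in((tip,(0,0,255)),(W(v,edge(v[3],0)),(0,255,0))):
        q=proj(c,X);print(c,np.round(q,1));cv2.circle(i,tuple(int(round(a)) for a in q),2,k,-1)
c=np.hstack([cv2.resize(s[20:190,180:350],(400,400)),cv2.resize(t[120:290,140:310],(400,400))]);cv2.imwrite("pics/z1.png",c)
E
```

```text
[0.62910779 0.08639634 0.48410331] [-0.10459103 -0.08325183  0.48080203]
side [250.5  91.5]
side [247.6 106.6]
top [225.2 173.8]
top [225.6 180.5]
```

View pics/z1.png

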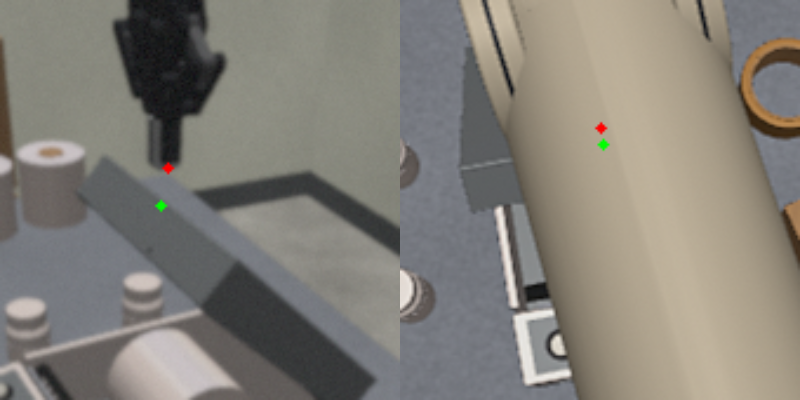

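Red marks the fingertips, above the fitted edge (green), and the real edge looks a few mm further back. I'll shift back 5 mm and descend gently.

>>> {"name": "arm_command", "arguments": {"plan": [{"dp": [-5, 0, 6], "spin": 0}, {"dp": [0, 0, 5], "spin": 0}, {"dp": [0, 0, 4], "spin": 0}, {"dp": [0, 0, 4], "spin": 0}, {"dp": [0, 0, 4], "spin": 0}]}}

```text
clock: 3.45
position: [0.6318, 0.0928, 0.4614]
ee_rot: [-0.024, 1.0, 0.0, -0.0]
ft_force: [-0.1, -0.3, 0.4]
grip_width: -0.002
grasp_force: 0.0
```

>>> {"name": "arm_command", "arguments": {"plan": [{"dp": [1, 0, 3], "spin": 0}, {"dp": [2, 0, 3], "spin": 0}, {"dp": [3, 0, 3], "spin": 0}, {"dp": [3, 0, 3], "spin": 0}, {"dp": [3, 0, 3], "spin": 0}]}}

```text
clock: 3.95
position: [0.6189, 0.0919, 0.4494]
ee_rot: [-0.023, 1.0, 0.001, -0.0]
ft_force: [-15.5, 0.2, 20.7]
grip_width: -0.003
grasp_force: 10.7
```

The force points forward and up, so the tip is on the front wall and not the top. I'll back off straight away and set it down further back.

>>> {"name": "arm_command", "arguments": {"plan": [{"dp": [2, 0, -6], "spin": 0}, {"dp": [0, 0, -12], "spin": 0}, {"dp": [0, 0, -20], "spin": 0}, {"dp": [0, 0, 0], "spin": 0}, {"dp": [0, 0, 0], "spin": 0}]}}

```text
clock: 4.45
position: [0.6183, 0.0915, 0.485]
ee_rot: [-0.023, 1.0, 0.0, 0.001]
ft_force: [0.2, 1.2, -1.4]
grip_width: 0.001
grasp_force: 0.0
```

```bash
python3 - <<'E'
from fit import *
s=viewer.camera("side");t=viewer.camera("top");o=manip.get_obs();print(o["position"],o["ft_force"])
v=fit().x
p=o["position"];tip=[p[0],p[1],p[2]-.173]
for c,i in(("side",s),("top",t)):
    for y in(-.11,0,.11):
        q=proj(c,W(v,edge(v[3],y)));print(c,np.round(q,1));cv2.circle(i,tuple(int(round(a)) for a in q),1,(0,255,0),-1)
    q=proj(c,tip);cv2.circle(i,tuple(int(round(a)) for a in q),1,(0,0,255),-1)
c=np.hstack([cv2.resize(s[50:270,160:360],(400,440),interpolation=2),cv2.resize(t[120:290,140:310],(400,440))]);cv2.imwrite("pics/z2.png",c)
E
```

```text
[0.61818381 0.09158939 0.48391817] [ 0.60453651 -0.1307065  -0.12321943]
side [279.4 131.7]
side [247.6 106.6]
side [222.7  86.9]
top [285.2 169.2]
top [225.6 180.5]
top [165.4 191.9]
```

View pics/z2.png

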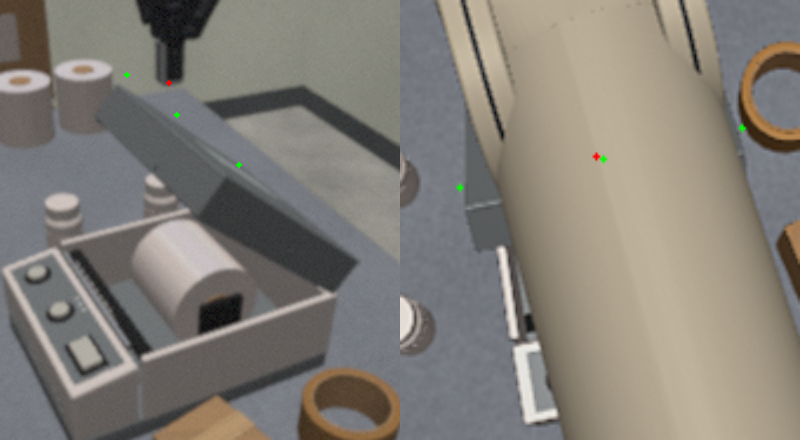

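The cover has closed a little. Its edge ends are now at side (273.5,140) and (219,93.5), and the printer hasn't moved. I'll re-fit the angle.

```bash
python3 - <<'E'
from fit import *
v=fit().x
f=least_squares(lambda a:np.ravel([np.subtract(proj("side",W(v,edge(a[0],-.11))),(273.5,140)),np.subtract(proj("side",W(v,edge(a[0],.11))),(219,93.5))]),[.6])
print(f.x,f.fun)
for th in np.arange(f.x[0],-.03,-.08):print(round(th,2),np.round(W(v,edge(th,0)),3))
E
```

```text
[0.66192646] [-0.98144242 -1.27013454 -1.62092462 -0.99239314]
0.66 [0.612 0.087 0.273]
0.58 [0.6   0.087 0.261]
0.5 [0.588 0.086 0.249]
0.42 [0.578 0.086 0.235]
0.34 [0.569 0.085 0.221]
0.26 [0.56  0.085 0.206]
0.18 [0.554 0.084 0.191]
0.1 [0.548 0.084 0.175]
0.02 [0.544 0.084 0.159]
```

>>> {"name": "arm_command", "arguments": {"plan": [{"dp": [-4, 0, 10], "spin": 0}, {"dp": [0, 0, 10], "spin": 0}, {"dp": [0, 0, 6], "spin": 0}, {"dp": [0, 0, 4], "spin": 0}, {"dp": [0, 0, 4], "spin": 0}]}}

```text
clock: 5.05
position: [0.6221, 0.0917, 0.4502]
ee_rot: [-0.023, 1.0, 0.0, -0.0]
ft_force: [-0.1, 0.4, 1.1]
grip_width: 0.003
grasp_force: 0.0
```

>>> {"name": "arm_command", "arguments": {"plan": [{"dp": [1, 0, 2], "spin": 0}, {"dp": [2, 0, 3], "spin": 0}, {"dp": [3, 0, 3], "spin": 0}]}}

```text
clock: 5.35
position: [0.6161, 0.0914, 0.443]
ee_rot: [-0.023, 1.0, 0.0, 0.0]
ft_force: [-0.1, 0.2, 2.0]
grip_width: -0.004
grasp_force: 0.8
```

>>> {"name": "arm_command", "arguments": {"plan": [{"dp": [3.5, 0, 3], "spin": 0}, {"dp": [3.5, 0, 3], "spin": 0}, {"dp": [3.5, 0, 3], "spin": 0}]}}

```text
clock: 5.65
position: [0.6054, 0.091, 0.4335]
ee_rot: [-0.023, 1.0, 0.0, 0.0]
ft_force: [0.7, 0.7, 1.1]
grip_width: 0.006
grasp_force: 0.5
```

>>> {"name": "arm_command", "arguments": {"plan": [{"dp": [3, 0, 3], "spin": 0}, {"dp": [3, 0, 3], "spin": 0}, {"dp": [3, 0, 3], "spin": 0}]}}

```text
clock: 5.95
position: [0.5964, 0.0905, 0.4244]
ee_rot: [-0.023, 1.0, 0.0, 0.0]
ft_force: [0.9, 0.6, 0.3]
grip_width: 0.003
grasp_force: 0.5
```

>>> {"name": "arm_command", "arguments": {"plan": [{"dp": [2.4, 0, 3], "spin": 0}, {"dp": [2.4, 0, 3], "spin": 0}, {"dp": [2.4, 0, 3], "spin": 0}, {"dp": [2.2, 0, 3], "spin": 0}, {"dp": [2.2, 0, 3], "spin": 0}]}}

```text
clock: 6.45
position: [0.5849, 0.09, 0.4095]
ee_rot: [-0.023, 1.0, 0.0, -0.0]
ft_force: [0.2, 0.5, 1.1]
grip_width: -0.002
grasp_force: 0.6
```

>>> {"name": "arm_command", "arguments": {"plan": [{"dp": [2, 0, 3], "spin": 0}, {"dp": [2, 0, 3], "spin": 0}, {"dp": [2, 0, 3], "spin": 0}, {"dp": [2, 0, 3], "spin": 0}]}}

```text
clock: 6.85
position: [0.5769, 0.0897, 0.3974]
ee_rot: [-0.023, 1.0, 0.0, -0.0]
ft_force: [-0.2, 0.1, 2.5]
grip_width: 0.005
grasp_force: 0.6
```

>>> {"name": "arm_command", "arguments": {"plan": [{"dp": [1.8, 0, 3], "spin": 0}, {"dp": [1.8, 0, 3], "spin": 0}, {"dp": [1.8, 0, 3], "spin": 0}, {"dp": [1.7, 0, 3], "spin": 0}, {"dp": [1.6, 0, 3], "spin": 0}]}}

```text
clock: 7.35
position: [0.5683, 0.0893, 0.3825]
ee_rot: [-0.023, 1.0, 0.0, 0.0]
ft_force: [-0.2, 0.9, 1.4]
grip_width: 0.003
grasp_force: 0.5
```

>>> {"name": "arm_command", "arguments": {"plan": [{"dp": [1.4, 0, 3], "spin": 0}, {"dp": [1.4, 0, 3], "spin": 0}, {"dp": [1.4, 0, 3], "spin": 0}, {"dp": [1.2, 0, 3], "spin": 0}, {"dp": [1.2, 0, 3], "spin": 0}]}}

```text
clock: 7.85
position: [0.5617, 0.0889, 0.3674]
ee_rot: [-0.023, 1.0, 0.0, -0.0]
ft_force: [-0.6, 0.6, 1.2]
grip_width: -0.0
grasp_force: 0.5
```

>>> {"name": "arm_command", "arguments": {"plan": [{"dp": [1.1, 0, 3], "spin": 0}, {"dp": [1.1, 0, 3], "spin": 0}, {"dp": [1, 0, 3], "spin": 0}, {"dp": [0.9, 0, 3], "spin": 0}, {"dp": [0.9, 0, 3], "spin": 0}]}}

```text
clock: 8.35
position: [0.5568, 0.0887, 0.3524]
ee_rot: [-0.023, 1.0, 0.0, -0.0]
ft_force: [-0.3, -0.8, 1.5]
grip_width: -0.002
grasp_force: 0.5
```

Tip at z ≈ 0.179, with about 25 mm to go. I'll slow down.

>>> {"name": "arm_command", "arguments": {"plan": [{"dp": [0.8, 0, 2.5], "spin": 0}, {"dp": [0.8, 0, 2.5], "spin": 0}, {"dp": [0.7, 0, 2.5], "spin": 0}, {"dp": [0.6, 0, 2.5], "spin": 0}, {"dp": [0.5, 0, 2.5], "spin": 0}]}}

```text
clock: 8.85
position: [0.5534, 0.0886, 0.34]
ee_rot: [-0.023, 1.0, 0.0, 0.0]
ft_force: [-1.2, 0.3, 2.3]
grip_width: -0.003
grasp_force: 0.5
```

>>> {"name": "arm_command", "arguments": {"plan": [{"dp": [0.4, 0, 2], "spin": 0}, {"dp": [0.3, 0, 2], "spin": 0}, {"dp": [0.2, 0, 1.5], "spin": 0}, {"dp": [0.2, 0, 1.5], "spin": 0}]}}

```text
clock: 9.25
position: [0.5523, 0.0885, 0.3331]
ee_rot: [-0.023, 1.0, 0.0, 0.0]
ft_force: [-0.8, 0.6, 1.0]
grip_width: 0.001
grasp_force: 0.5
```

>>> {"name": "arm_command", "arguments": {"plan": [{"dp": [0.1, 0, 1], "spin": 0}, {"dp": [0.1, 0, 1], "spin": 0}, {"dp": [0, 0, 1], "spin": 0}]}}

```text
clock: 9.55
position: [0.5521, 0.0885, 0.3301]
ee_rot: [-0.023, 1.0, 0.0, 0.0]
ft_force: [-1.4, -0.8, 1.4]
grip_width: 0.002
grasp_force: 0.5
```

>>> {"name": "arm_command", "arguments": {"plan": [{"dp": [0, 0, 1], "spin": 0}, {"dp": [0, 0, 1], "spin": 0}, {"dp": [0, 0, 0.5], "spin": 0}]}}

```text
clock: 9.85
position: [0.5521, 0.0885, 0.3276]
ee_rot: [-0.023, 1.0, 0.0, -0.0]
ft_force: [-0.1, -0.1, 1.0]
grip_width: 0.003
grasp_force: 0.6
```

>>> {"name": "arm_command", "arguments": {"plan": [{"dp": [0, 0, 0.5], "spin": 0}, {"dp": [0, 0, 0.5], "spin": 0}, {"dp": [0, 0, 0], "spin": 0}]}}

```text
clock: 10.15
position: [0.552, 0.0885, 0.3268]
ee_rot: [-0.023, 1.0, 0.0, -0.0]
ft_force: [-2.9, -1.1, 3.3]
grip_width: -0.002
grasp_force: 2.1
```

>>> {"name": "arm_command", "arguments": {"plan": [{"dp": [0, 0, 0.7], "spin": 0}, {"dp": [0, 0, 0.7], "spin": 0}, {"dp": [0, 0, 0], "spin": 0}]}}

```text
clock: 10.45
position: [0.552, 0.0885, 0.3256]
ee_rot: [-0.023, 1.0, 0.0, -0.0]
ft_force: [-6.3, -2.1, 7.6]
grip_width: 0.001
grasp_force: 3.9
```

>>> {"name": "arm_command", "arguments": {"plan": [{"dp": [0, 0, 0.6], "spin": 0}, {"dp": [0, 0, 0.5], "spin": 0}, {"dp": [0, 0, 0], "spin": 0}]}}

```text
clock: 10.75
position: [0.5519, 0.0885, 0.3247]
ee_rot: [-0.023, 1.0, 0.0, -0.0]
ft_force: [-7.3, 0.2, 10.4]
grip_width: 0.002
grasp_force: 5.2
```

>>> {"name": "arm_command", "arguments": {"plan": [{"dp": [0, 0, -4], "spin": 0}, {"dp": [0, 0, -20], "spin": 0}, {"dp": [0, 0, -20], "spin": 0}, {"dp": [19, 22, 0], "spin": 0}, {"dp": [19, 22, 0], "spin": 0}]}}

```text
clock: 11.25
position: [0.5122, 0.1307, 0.3686]
ee_rot: [-0.022, 1.0, 0.0, 0.001]
ft_force: [0.2, -0.1, -0.3]
grip_width: 0.001
grasp_force: 0.0
```

>>> {"name": "arm_command", "arguments": {"plan": [{"dp": [19, 22, 0], "spin": 0}, {"dp": [0, 0, 20], "spin": 0}, {"dp": [0, 0, 20], "spin": 0}, {"dp": [0, 0, 0], "spin": 0}, {"dp": [0, 0, 0], "spin": 0}]}}

```text
clock: 11.75
position: [0.4923, 0.1517, 0.3285]
ee_rot: [-0.023, 1.0, -0.0, -0.0]
ft_force: [-0.0, -0.1, 0.3]
grip_width: -0.0
grasp_force: 0.0
```

```bash
python3 - <<'E'
from fit import *
s=viewer.camera("side");t=viewer.camera("top");o=manip.get_obs();print(o["position"],o["ft_force"])
v=fit().x
p=o["position"];tip=[p[0],p[1],p[2]-.173];print(tip)
L=[(tip,(0,0,255))]+[(W(v,[v[4],y,.103]),(255,0,255)) for y in(.07,0,-.07)]+[(W(v,edge(0,y)),(0,255,0)) for y in(.11,-.11)]
for c,i in(("side",s),("top",t)):
    for X,k in L:
        q=proj(c,X);cv2.circle(i,tuple(int(round(a)) for a in q),1,k,-1)
c=np.hstack([cv2.resize(s[100:270,150:340],(440,394),interpolation=2),cv2.resize(t[140:290,160:300],(360,394))]);cv2.imwrite("pics/z3.png",c)
E
```

```text
[0.4926393  0.15172322 0.32924939] [-0.95827803 -0.26751726  0.14781529]
[np.float64(0.49263929586227345), np.float64(0.15172321618117232), np.float64(0.15624938831181073)]
```

View pics/z3.png

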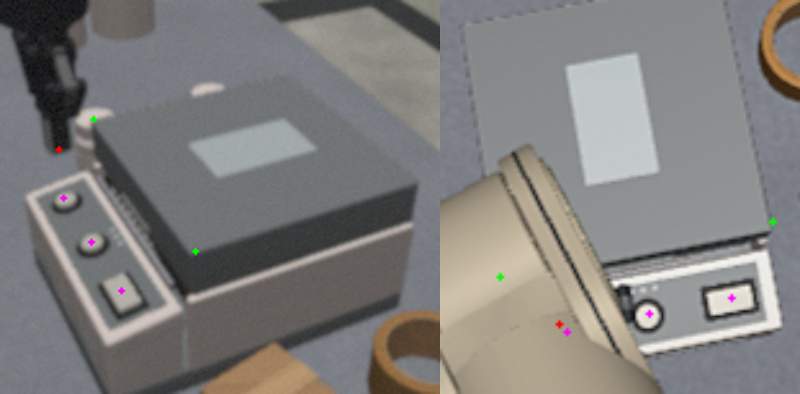

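The cover looks shut and flush, and the fitted key marks sit on the keys. Next is the power key.

>>> {"name": "arm_command", "arguments": {"plan": [{"dp": [0, 0, 20], "spin": 0}, {"dp": [0, 0, 15], "spin": 0}, {"dp": [0, 0, 8], "spin": 0}, {"dp": [0, 0, 3], "spin": 0}, {"dp": [0, 0, 2], "spin": 0}]}}

```text
clock: 12.35
position: [0.4924, 0.1518, 0.2807]
ee_rot: [-0.023, 1.0, 0.0, 0.0]
ft_force: [0.1, 0.2, 1.2]
grip_width: 0.004
grasp_force: 0.0
```

>>> {"name": "arm_command", "arguments": {"plan": [{"dp": [0, 0, 1.5], "spin": 0}, {"dp": [0, 0, 1], "spin": 0}, {"dp": [0, 0, 0.5], "spin": 0}]}}

```text
clock: 12.65
position: [0.4922, 0.1519, 0.2775]
ee_rot: [-0.023, 1.0, 0.0, 0.0]
ft_force: [-0.1, 0.2, 0.4]
grip_width: -0.0
grasp_force: 0.0
```

>>> {"name": "arm_command", "arguments": {"plan": [{"dp": [0, 0, 1], "spin": 0}, {"dp": [0, 0, 1], "spin": 0}]}}

```text
clock: 12.85
position: [0.4924, 0.1519, 0.2756]
ee_rot: [-0.023, 1.0, 0.0, 0.0]
ft_force: [1.3, -0.4, 3.8]
grip_width: -0.0
grasp_force: 1.2
```

>>> {"name": "arm_command", "arguments": {"plan": [{"dp": [0, 0, 0.7], "spin": 0}, {"dp": [0, 0, 0.7], "spin": 0}]}}

```text
clock: 13.05
position: [0.4924, 0.1518, 0.2741]
ee_rot: [-0.023, 1.0, 0.0, 0.001]
ft_force: [1.1, -0.3, 2.9]
grip_width: 0.001
grasp_force: 1.2
```

>>> {"name": "arm_command", "arguments": {"plan": [{"dp": [0, 0, 0.7], "spin": 0}, {"dp": [0, 0, 0.3], "spin": 0}]}}

```text
clock: 13.25
position: [0.4922, 0.1518, 0.2728]
ee_rot: [-0.023, 1.0, 0.0, 0.0]
ft_force: [0.6, 0.1, 2.4]
grip_width: 0.004
grasp_force: 1.2
```

Moving at about 2.5 N. I'll continue until it bottoms out.

>>> {"name": "arm_command", "arguments": {"plan": [{"dp": [0, 0, 0.4], "spin": 0}, {"dp": [0, 0, 0.3], "spin": 0}]}}

```text
clock: 13.45
position: [0.4923, 0.1519, 0.2725]
ee_rot: [-0.023, 1.0, 0.0, 0.0]
ft_force: [-0.3, -0.4, 8.3]
grip_width: 0.002
grasp_force: 3.9
```

>>> {"name": "arm_command", "arguments": {"plan": [{"dp": [0, 0, 0.4], "spin": 0}, {"dp": [0, 0, 0], "spin": 0}]}}

```text
clock: 13.65
position: [0.4923, 0.1519, 0.2724]
ee_rot: [-0.023, 1.0, 0.0, 0.0]
ft_force: [-1.2, -1.4, 8.9]
grip_width: -0.004
grasp_force: 4.7
```

>>> {"name": "arm_command", "arguments": {"plan": [{"dp": [0, 0, -10], "spin": 0}, {"dp": [0, 0, -20], "spin": 0}, {"dp": [0, -30, 0], "spin": 0}, {"dp": [0, -30, 0], "spin": 0}, {"dp": [0, -30, 0], "spin": 0}]}}

```text
clock: 14.15
position: [0.4959, 0.061, 0.3018]
ee_rot: [-0.023, 1.0, 0.0, -0.0]
ft_force: [0.4, -0.1, -0.3]
grip_width: -0.001
grasp_force: 0.0
```

>>> {"name": "arm_command", "arguments": {"plan": [{"dp": [0, -30, 0], "spin": 0}, {"dp": [0, -20, 0], "spin": 0}, {"dp": [0, 0, 10], "spin": 0}, {"dp": [0, 0, 8], "spin": 0}, {"dp": [0, 0, 0], "spin": 0}]}}

```text
clock: 14.65
position: [0.4979, 0.013, 0.2822]
ee_rot: [-0.024, 1.0, 0.0, -0.001]
ft_force: [-0.6, -0.2, 0.0]
grip_width: -0.005
grasp_force: 0.0
```

```bash
python3 - <<'E'
from fit import *
s=viewer.camera("side");o=manip.get_obs();print(o["position"],o["ft_force"])
v=fit().x
p=o["position"];tip=[p[0],p[1],p[2]-.173]
for X,k in((tip,(0,0,255)),(W(v,[v[4],-.07,.103]),(255,0,255))):
    q=proj("side",X);cv2.circle(s,tuple(int(round(a)) for a in q),1,k,-1)
cv2.imwrite("pics/z4.png",cv2.resize(s[120:280,140:340],(750,600),interpolation=2))
E
```

```text
[0.49822073 0.01306041 0.28286243] [ 0.09142809 -0.09287061 -0.17789321]
```

View pics/z4.png

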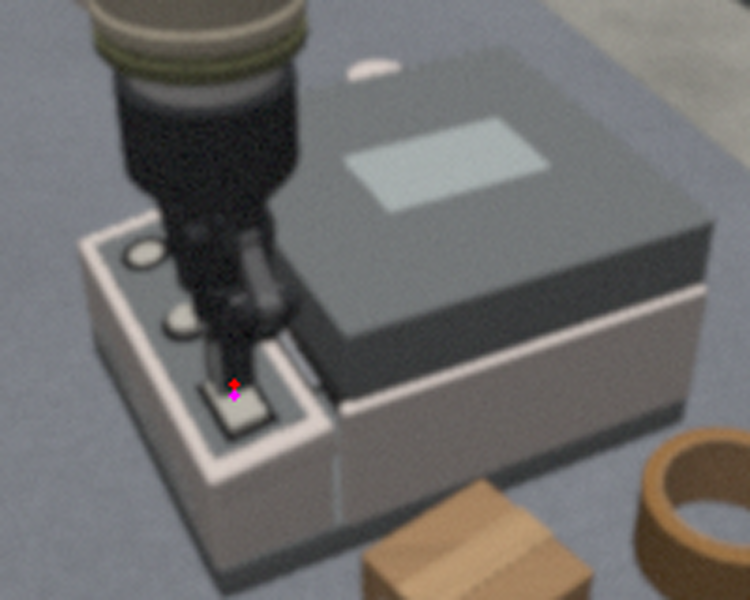

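The power key is in, and the tip is over the feed key at (235,385). Pressing it now.

>>> {"name": "arm_command", "arguments": {"plan": [{"dp": [0, 0, 2], "spin": 0}, {"dp": [0, 0, 2], "spin": 0}, {"dp": [0, 0, 1.5], "spin": 0}, {"dp": [0, 0, 1], "spin": 0}]}}

```text
clock: 15.1
position: [0.4986, 0.0121, 0.2772]
ee_rot: [-0.023, 1.0, 0.0, 0.0]
ft_force: [0.1, 0.8, 1.4]
grip_width: 0.001
grasp_force: 0.7
```

>>> {"name": "arm_command", "arguments": {"plan": [{"dp": [0, 0, 1], "spin": 0}, {"dp": [0, 0, 0.8], "spin": 0}, {"dp": [0, 0, 0.7], "spin": 0}]}}

```text
clock: 15.4
position: [0.4988, 0.0121, 0.2749]
ee_rot: [-0.023, 1.0, 0.0, 0.0]
ft_force: [0.6, 0.6, 4.0]
grip_width: -0.002
grasp_force: 1.4
```

>>> {"name": "arm_command", "arguments": {"plan": [{"dp": [0, 0, 0.6], "spin": 0}, {"dp": [0, 0, 0], "spin": 0}]}}

```text
clock: 15.6
position: [0.4989, 0.012, 0.2743]
ee_rot: [-0.023, 1.0, 0.0, 0.0]
ft_force: [1.8, 1.2, 3.1]
grip_width: -0.005
grasp_force: 1.5
```

>>> {"name": "arm_command", "arguments": {"plan": [{"dp": [0, 0, 0.7], "spin": 0}, {"dp": [0, 0, 0.6], "spin": 0}]}}

```text
clock: 15.8
position: [0.4989, 0.012, 0.2731]
ee_rot: [-0.023, 1.0, 0.0, 0.001]
ft_force: [1.8, 0.9, 4.6]
grip_width: -0.002
grasp_force: 1.9
```

>>> {"name": "arm_command", "arguments": {"plan": [{"dp": [0, 0, 0.6], "spin": 0}, {"dp": [0, 0, 0], "spin": 0}]}}

```text
clock: 16.0
position: [0.4989, 0.012, 0.2726]
ee_rot: [-0.023, 1.0, 0.0, 0.001]
ft_force: [1.1, 3.2, 6.3]
grip_width: 0.001
grasp_force: 3.2
```

>>> {"name": "arm_command", "arguments": {"plan": [{"dp": [0, 0, -5], "spin": 0}, {"dp": [0, 0, -20], "spin": 0}, {"dp": [0, 0, -40], "spin": 0}, {"dp": [0, 0, -40], "spin": 0}, {"dp": [0, 0, -40], "spin": 0}]}}

```text
clock: 16.5
position: [0.4979, 0.0115, 0.4182]
ee_rot: [-0.023, 1.0, -0.0, -0.001]
ft_force: [0.2, 0.6, 1.0]
grip_width: -0.002
grasp_force: 0.0
```

>>> {"name": "arm_command", "arguments": {"plan": [{"dp": [10, 45, 0], "spin": 0}, {"dp": [10, 45, 0], "spin": 0}, {"dp": [10, 45, 0], "spin": 0}, {"dp": [10, 45, 0], "spin": 0}, {"dp": [10, 45, 0], "spin": 0}]}}

```text
clock: 17.0
position: [0.4372, 0.2355, 0.4168]
ee_rot: [-0.023, 1.0, -0.001, -0.001]
ft_force: [0.9, 0.1, 0.5]
grip_width: -0.004
grasp_force: 0.0
```

>>> {"name": "arm_command", "arguments": {"plan": [{"dp": [10, 45, 0], "spin": 0}, {"dp": [10, 45, 0], "spin": 0}, {"dp": [10, 45, 0], "spin": 0}, {"dp": [10, 45, 0], "spin": 0}, {"dp": [0, 0, 0], "spin": 0}]}}

```text
clock: 17.5
position: [0.3861, 0.4176, 0.4159]
ee_rot: [-0.027, 1.0, -0.0, -0.002]
ft_force: [-0.5, -0.6, -0.0]
grip_width: -0.002
grasp_force: 0.0
```

```bash
python3 - <<'E'
from fit import *
s=viewer.camera("side");t=viewer.camera("top")
for n in("bottle_a","tape_roll","carton","power_top","pause_top","feed_top"):print(n,[(np.round(d["position"],3).tolist(),round(d["score"],2)) for d in finder.find_in("top",n)[:2]])
c=np.hstack([cv2.resize(s[110:270,150:340],(440,394),interpolation=2),cv2.resize(t[140:290,160:300],(360,394),interpolation=2)]);cv2.imwrite("pics/z5.png",c)
E
```

```text
bottle_a [([0.565, 0.297, 0.09], 0.88), ([0.698, 0.302, 0.083], 0.83)]
tape_roll [([0.723, -0.102, 0.047], 0.79)]
carton [([0.563, -0.109, 0.085], 0.6)]
power_top [([0.492, 0.154, 0.101], 0.51)]
pause_top []
feed_top [([0.495, 0.012, 0.106], 0.55), ([0.634, 0.092, 0.151], 0.5)]
```

View pics/z5.png

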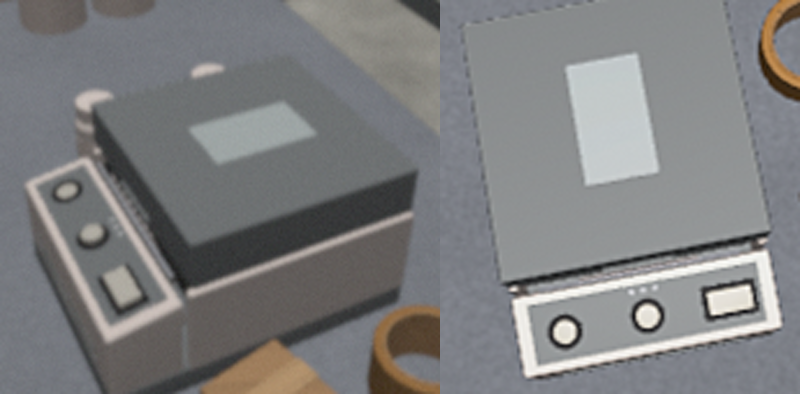

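The cover is shut and flush, the power key sits lower than the others, the feed key is back up, and nothing else has moved.

```bash
python3 -c "
from workcell import manip
print(manip.hand_in())"
```

```text
the job is handed in; nothing more can be done
None
```

The job is handed in at about 18 s: the cover is shut, the power key is in, the feed key was pressed and released, and pause was not touched; the one rough moment was an early cover contact that briefly read about 26 N (limit 40 N).

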